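Load a reagent cassette under the spring flap of an analyser's loading bay

ROBOT

A 6-joint arm with a two-finger parallel gripper is mounted at the origin on the work surface. World frame = base frame: x ahead of the robot, y to its left, z up, the work surface at z = 0. Lengths are in m, angles in rad, forces in N, time in s.
With the tool pointing down it reaches from about 0.3 to 0.875 m from the base axis. Payload 6.4 kg.
Tool frame: the origin (TCP) lies where the fingers leave the gripper's body, on its centre line; the fingertips stand 73 mm ahead of it and the grasp point (between the pads) lies 54 mm ahead of it (ctrl.pinch_z is the distance from the TCP to the grasp point, in m); z points along the fingers, y is the direction in which the jaws open and shut (so a half turn about z gives the same grasp; the last joint's range is limited). The gripper opens to 85 mm and grips with 20 to 120 N. Pads are 22 mm wide; open, the fingers measure 114 mm over their backs; the gripper's body (76 mm by 85 mm) begins 54 mm behind the grasp point. The pads swing forward as they close: fully open they stand 13 mm farther back than shut.
Start: joints at [1.075, 0.181, 1.607, -0, 1.354, -0.206], TCP at [0.164, 0.551, 0.304] pointing down, gripper open.
Joint ranges: [-2.99, 2.99], [-0.89, 2.07], [0.3, 2.58], [-1.14, 4.28], [0, 2.63], [-3.12, 3.12]. Speed limits (rad/s): [2.57, 2.57, 3.01, 3.14, 3.14, 3.14].

INTERFACE

Orientations are given as a unit quaternion [w, x, y, z].
In Python, from bench import ctrl, camera, camera_model gives the robot as it stands.
- The arm moves only by the tool arm_command, never from a script. Its argument "series" is a list of rows, each a list of 7 numbers: the shift along the tool's x, y, z in m, then the turn, a rotation vector about the tool's x, y, z in degrees, then the finger opening in m, from 0 to 0.0854. In form: [[tx, ty, tz, rx, ry, rz, gripper], ...]. A call has exactly 5 rows; each row is the pose to reach, as a shift and turn from the pose commanded when the call began, along the tool's axes at that moment; what a row does not reach only later rows make up. A row lasts 1/10 s, in which the tool goes at most 50 mm and 8.59 degrees, less where a joint would pass 70% of its speed; a pose out of reach is approached as far as the arm can. A call with a gripper value outside its range is refused whole. The fingers move at their own pace and stop on an object; the grip force is fixed at half the most. Time passes only in rows, so rows that repeat a pose let the fingers close, or fill a call up. It gives the time, the measured TCP pose, the force and the opening at its end, in the units of the state.
- ctrl.get_obs(): the state, without advancing time (a new reading comes with each control period).
- camera(name): name is "side" or "top"; returns (picture, depth): 420x560x3 uint8, red, green, blue; 420x560 float32, m along the optical axis (not along the pixel's ray), 0 where there is no reading.
- camera_model(name): a dict with "K" (3x3 intrinsics, pixels), "position" and "attitude" of the camera in the world. Camera axes: x right, y down, z forward; pixel columns grow to the right and rows downward; lengths in m; the calibration is good to about 2 mm. A picture is of the moment at which its call begins. camera_model takes no time and is no camera call.
- ctrl.hand_in(): hands the job in, once; it reports no verdict.
The state is a dict: "time_s": time; "q": joint angles; "dq": joint speeds; "joint_efforts": joint torques, N m; "eef_pos": TCP position; "eef_rot": TCP orientation; "wrist_force": force on the tool from outside, world axes, zero at the start; "torque": the same for the moment, N m; "opening": opening from 0.0 (shut) to 1.0 (fully open).
Only numpy, scipy, OpenCV 4.12 (cv2) and the standard library are available. Lean on these libraries where they do the work, as an engineer would, in place of code of your own. Each camera call takes 0.05 s, during which the arm holds its last target. There are 200 camera calls.

TASK

Load the reagent cassette that stands in the loading lane: with one fingertip press down the wing of the spring-closed flap and, while that holds the flap open, push the cassette along the lane with the other fingertip, under the flap, until it is fully home in the bay. Then let go of the wing so that the flap shuts behind the cassette's tall part, with only its low tail sticking out, and move clear. Only push the cassette, do not pick it up, and leave the other things on the bench where they are.

Things in the scene. Friction and masses are not known exactly. Their poses are not given: they have to be found in the camera images.
- bay: Loading bay: low white instrument front fixed to the bench, with an aluminium lane before it. Origin: bench level, mid-lane, in the closed flap's plane. x = push direction, y = left, z up; all bay coordinates (mm) use this frame. Lane floor z 4, from x -162; guides (top z 10) with inner faces at y +-21. From x 5 a tunnel, roof z 48 to 54.
- back_stop (a point): Centre of the tunnel's end wall, at bay (54, 0, 24): the cassette's front meets it when fully home. Behind it the white body is 70 high, bay x 54 to 214, y -130 to 110.
- rod (a point): Middle of the flap's hinge rod, at bay (-77, 45, 52), parallel to bay x, diameter 8, from x -158 to 4, held by two posts 14 wide (top z 58) at x -166 to -158 and 5 to 13. The flap is a grey rocker on this rod: blade on its right, wing on its left.
- blade (a point): Middle of the lower edge of the flap's upright blade, 3 thick, at bay x 0; it moves with the flap. Shut, it covers bay y -20 to 14, z 32 to 58 and bars the tunnel mouth. It swings up in its own plane when the wing is pressed down.
- wing (a point): Centre of the top of the flap's wing (moves with it): flat plate, bay x -155 to -20, 60 wide, 3 thick. Shut: at bay (-87, 81, 50), rising 0.2 rad to the left, z 44 at y 52 to z 56 at y 110. A fingertip can press it and slide along it. With finger ends at z 16 to 20, one in the lane (y 0), the other 80 to 100 left of it, the flap is open 0.6 to 0.9 rad.
- flap (a joint): Flap angle in rad: 0 = shut (stop), grows as the wing is pressed down, 0.9 = fully open (hard stop). The blade clears the cassette from 0.45 up. Spring torque 0.12 N m shut, 0.2 N m at 0.7, so 3 to 8 N on the wing; it shuts by itself.
- cassette: Reagent cassette in the lane: white, L-shaped from the side, 80 long (its x, along the lane), 38 wide, about 0.18 kg. Origin: centre of its underside. Tall part x -6 to 40, 37 high plus caps 3 high; low tail x -40 to -6, 24 high. Starts with its front 12 to 40 before the blade. Origin at bay x 14 when against the back stop; the blade can shut behind the tall part once past x 8.
- tail (a point): Centre of the cassette's upright tail end face (38 wide, 24 high, centre 12 above the lane floor), facing back along the lane: the face to push. With the cassette home and the flap shut, the tail sticks out under the blade with a 4 mm gap.
- spare: Bystander: a second, identical loose cassette standing on the bench to the right of the bay; not to be loaded. Origin: centre of its underside.
- tube_rack: Bystander: grey rack 100 x 50 mm with three capped tubes, 93 high, on the right. Origin: centre of its underside.
- jar: Bystander: round jar, 56 in diameter, 75 high, on the left. Origin: centre of its underside.
- tip_box: Bystander: blue box with a clear lid, 120 x 80 x 58 mm, far left. Origin: centre of its underside.
Mind the look-alikes: they are no part of the job. What is shaped like the cassette but orange or yellow is not meant.

How it is judged:
On the way, in this order (a step that is already met when the one before it is completed fails the run):
1. the flap is held open while the cassette is still in front of it (value of joint flap above 0.4 rad and x of cassette in the frame of bay below -0.04 m), for 0.15 s.
2. the cassette is home in the bay with the flap still held open (x of cassette in the frame of bay above 0.0085 m and y of cassette in the frame of bay between -0.005 and 0.005 m and value of joint flap above 0.3 rad), for 0.1 s.
At the end, for the whole second after the job is handed in: The cassette rests flat in the bay with its origin at bay x beyond 8.5 mm (within 5.5 mm of the back stop), within 5 mm of the lane's middle, and the flap is shut (under 0.06 rad) behind its tall part (x of cassette in the frame of bay above 0.0085 m and y of cassette in the frame of bay between -0.005 and 0.005 m and z of cassette in the frame of bay below 0.008 m and angle between cassette's own z axis and vertical below 0.08 rad and linear speed of cassette below 0.02 m/s and value of joint flap below 0.06 rad); the robot touches nothing.
It fails at once if the cassette was lifted (more than 10 mm above the lane floor) (z of cassette in the frame of bay above 0.014 m).
It fails at once if the cassette was tipped (angle between cassette's own z axis and vertical above 0.35 rad).
It fails at once if a bystander was moved by more than 25 mm (distance of any of spare, tube_rack, jar, tip_box from where it was at the start of the episode above 0.025 m).
It also fails if it takes over 38 s, if anything falls off the work surface, if the arm or the gripper's body presses on something with over 40 N, if the wrist force passes 120 N, or if a joint passes its speed limit or range.

## Working session

There is one attempt and no reset: what is moved stays moved. The work goes in short steps, Python scripts to look and compute and a tool call to move; the robot and the scene stay as the last step left them, time stands still between calls to the robot, and variables do not carry over. Pictures are saved under pics/ and viewed, about 8 in all and at most 12, crops included, and the job is handed in when it is done.

Besides the shell and the picture viewer there is one more tool, called after ">>>" in YAML: its name, and indented under it one key for each argument. arm_command: Moves the arm, as the interface text tells. Its arguments: {"type":"object","properties":{"series":{"type":"array","items":{"type":"array","items":{"type":"number"}}}},"required":["series"]}

```bash
mkdir -p pics; ls; cat > h.py <<'E'
import numpy as np, cv2
from bench import ctrl, camera, camera_model
from scipy.spatial.transform import Rotation as R
def rot(q):
    q=np.asarray(q,float)
    return q if q.shape==(3,3) else R.from_quat([q[1],q[2],q[3],q[0]]).as_matrix()
def cloud(name):
    im,d=camera(name); m=camera_model(name); K=np.array(m["K"])
    v,u=np.indices(d.shape)
    P=np.stack([(u-K[0,2])/K[0,0]*d,(v-K[1,2])/K[1,1]*d,d],-1)@rot(m["attitude"]).T+np.array(m["position"])
    P[d==0]=np.nan
    return im,P
E
python3 - <<'E'
from h import *
for n in("top","side"):
    im,P=cloud(n); np.savez("pics/%s0.npz"%n,im=im,P=P)
    cv2.imwrite("pics/%s0.png"%n,cv2.cvtColor(im,cv2.COLOR_RGB2BGR)); print(n,camera_model(n))
print(ctrl.get_obs())
E
```

```text
pics
top {'K': array([[382.48918351,   0.        , 279.25205658],
       [  0.        , 382.48918351, 202.80527004],
       [  0.        ,   0.        ,   1.        ]]), 'position': array([0.40568238, 0.0026911 , 0.82843623]), 'attitude': array([-0.09129931,  0.71822937, -0.68417392,  0.08784683])}
side {'K': array([[529.7359801 ,   0.        , 278.39544634],
       [  0.        , 529.7359801 , 209.9110609 ],
       [  0.        ,   0.        ,   1.        ]]), 'position': array([ 0.25990719, -0.9637686 ,  0.82023229]), 'attitude': array([-0.44824513,  0.87729257, -0.15469196,  0.07419192])}
{'time_s': 0.1, 'q': array([ 1.07469132e+00,  1.81436754e-01,  1.60791417e+00,  4.39782076e-05,
        1.35381657e+00, -2.06328871e-01]), 'dq': array([ 0.00178569, -0.00162934, -0.00296155, -0.00033758, -0.00047388,
       -0.00125896]), 'joint_efforts': array([ 6.37410517e-05, -4.45880842e+01, -3.52234340e+01, -2.58217078e-04,
        4.23449426e-03,  6.44342350e-06]), 'eef_pos': array([0.16409926, 0.55068173, 0.30308805]), 'eef_rot': array([-2.91064916e-04,  1.44386329e-01,  9.89521080e-01, -7.31968626e-04]), 'wrist_force': array([ 0.3630338 ,  0.66204498, -0.63983185]), 'torque': array([-0.03351799,  0.0665454 ,  0.00226918]), 'opening': 0.9977036628646101}
```

View pics/top0.png

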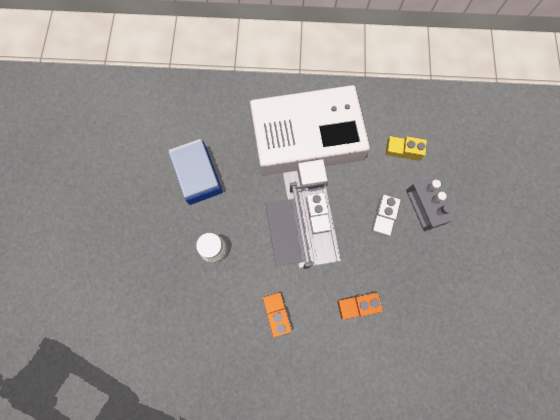

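View pics/side0.png

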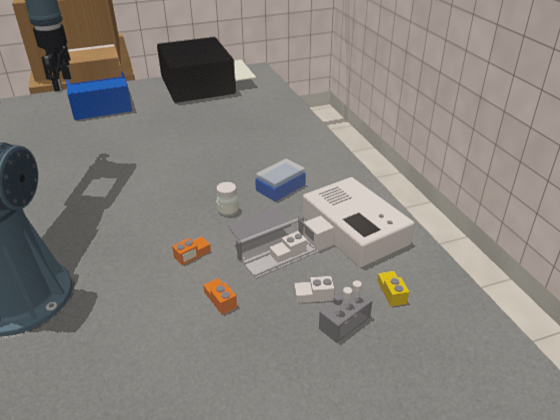

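The top view shows the body at (309,130), with the lane running from about (325,262) up to the tunnel at (313,173). The wing is at (286,232). There are two white cassettes: one in the lane at (319,212), and one loose at (387,215) beside the rack, which is the spare. The one in the lane is the target. The orange and yellow look-alikes are at (277,315), (361,306) and (407,147).

```bash
python3 - <<'E'
from h import *
D=np.load("pics/top0.npz"); im,P=D["im"],D["P"]; Z=P[...,2]
v,u=np.indices(Z.shape)
# body top
m=(Z>.062)&(Z<.078)&(u>245)&(u<372)&(v>80)&(v<170)&(im.min(-1)>0)
n,l,s,c=cv2.connectedComponentsWithStats(m.astype(np.uint8)); k=1+s[1:,4].argmax()
pts=P[l==k]; r=cv2.minAreaRect(pts[:,:2].astype(np.float32)); print("body",r,s[k],np.median(pts[:,2]))
bx=cv2.boxPoints(r); print(bx)
# push axis = short axis of body, pointing to +x
e=[bx[1]-bx[0],bx[2]-bx[1]]; e=min(e,key=np.linalg.norm); e/=np.linalg.norm(e); e*=np.sign(e[0])
y=np.array([-e[1],e[0]]); o=bx.mean(0)-e*.134-y*(-.010)
print("axis deg",np.degrees(np.arctan2(e[1],e[0])),"origin",o)
def bay(p): q=p[...,:2]-o; return np.stack([q@e,q@y,p[...,2]],-1)
B=bay(P)*1000
np.save("pics/B.npy",B)
bench=(np.abs(B[...,0]+80)<250)&(np.abs(B[...,1])>150)&(np.abs(B[...,2])<15); print("bench z",np.median(B[bench][:,2]))
for x in(-140,-100,-60,-30):
  print(x)
  for yy in range(-40,121,6):
    mm=(abs(B[...,0]-x)<5)&(abs(B[...,1]-yy)<3)
    if mm.any(): print((yy,int(np.median(B[mm][:,2])),int(np.median(im[mm].mean(-1)))),end=" ")
  print()
print("lane profile")
for x in range(-180,30,5):
    mm=(abs(B[...,0]-x)<2.5)&(abs(B[...,1])<12)
    if mm.any(): print((x,int(np.median(B[mm][:,2]))),end=" ")
big=cv2.resize(im[140:290,230:420],None,fx=4,fy=4,interpolation=cv2.INTER_CUBIC); cv2.imwrite("pics/c1.png",big[...,::-1])
E
```

```text
body ((0.7835538387298584, -0.04442787170410156), (0.1612538844347, 0.24010322988033295), 11.963936805725098) [ 250   85  120   82 7390] 0.06920969597929921
[[ 0.67979205  0.05630238]
 [ 0.7295644  -0.17858541]
 [ 0.88731563 -0.14515811]
 [ 0.83754325  0.08972967]]
axis deg 11.96394 origin [ 0.6503915  -0.06242276]
bench z -0.55383680053811
-140
(-40, 0, 135) (-34, 0, 134) (-28, 7, 208) (-22, 8, 213) (-16, 2, 222) (-10, 3, 223) (-4, 3, 225) (2, 3, 224) (8, 3, 226) (14, 4, 226) (20, 3, 218) (26, 8, 217) (32, 2, 223) (38, 3, 133) (44, 54, 190) (50, 46, 150) (56, 44, 134) (62, 46, 133) (68, 46, 133) (74, 48, 133) (80, 48, 133) (86, 51, 134) (92, 51, 134) (98, 52, 134) (104, 54, 134) (110, 52, 132) (116, 0, 137) 
-100
(-40, 0, 134) (-34, 0, 132) (-28, 8, 207) (-22, 5, 207) (-16, 3, 214) (-10, 3, 220) (-4, 4, 222) (2, 3, 218) (8, 4, 219) (14, 3, 217) (20, 6, 202) (26, 8, 211) (32, 3, 217) (38, 3, 118) (44, 55, 187) (50, 45, 148) (56, 44, 133) (62, 46, 133) (68, 45, 133) (74, 47, 133) (80, 49, 133) (86, 51, 133) (92, 52, 133) (98, 53, 133) (104, 53, 134) (110, 52, 131) (116, 0, 134) 
-60
(
[... 474 characters left out ...]
 43, 142) (2, 43, 141) (8, 44, 141) (14, 40, 240) (20, 30, 188) (26, 8, 209) (32, 3, 205) (38, 3, 131) (44, 54, 179) (50, 45, 143) (56, 44, 133) (62, 45, 132) (68, 47, 133) (74, 48, 133) (80, 49, 133) (86, 50, 133) (92, 52, 133) (98, 53, 133) (104, 54, 133) (110, 53, 128) (116, 0, 137) 
lane profile
(-180, 0) (-175, -1) (-170, 0) (-165, 0) (-160, 2) (-155, 3) (-150, 3) (-145, 3) (-140, 3) (-135, 3) (-130, 3) (-125, 3) (-120, 3) (-115, 4) (-110, 3) (-105, 3) (-100, 3) (-95, 18) (-90, 27) (-85, 27) (-80, 27) (-75, 27) (-70, 27) (-65, 27) (-60, 39) (-55, 42) (-50, 41) (-45, 42) (-40, 40) (-35, 41) (-30, 41) (-25, 42) (-20, 41) (-15, 39) (-5, 3) (0, 40) (5, 5) (10, 53) (15, 53) (20, 53) (25, 52)
```

View pics/c1.png

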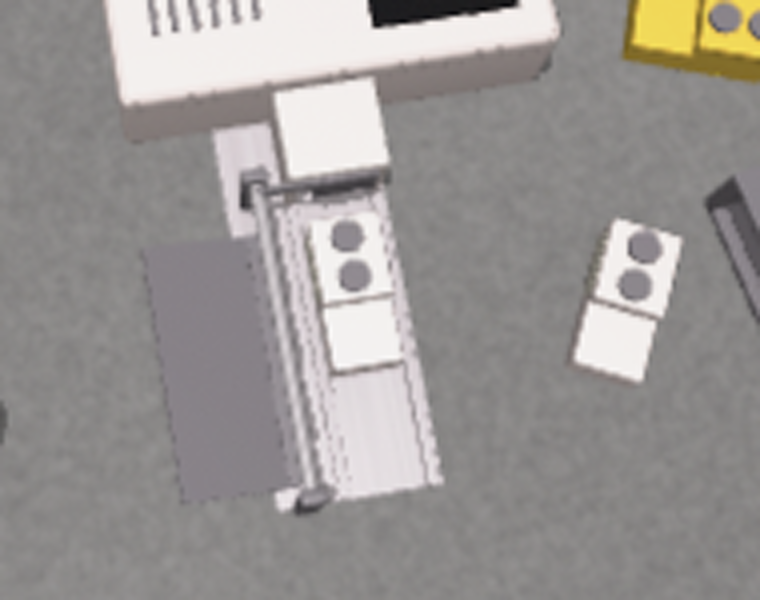

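The frame checks out against the given sizes: guides at y ±22, rod at y 45 and z 55, wing 44 to 54, tunnel roof 53. The crop confirms the lane cassette, with its tail facing back at bay x of about -96. Next I refine the yaw and offset, then compute the hover pose.

```bash
cat >> h.py <<'E'
import json,os
if os.path.exists("bay.json"):
    yaw,O=json.load(open("bay.json")); O=np.array(O)
    Rb=R.from_euler('z',yaw).as_matrix(); Ob=np.r_[O,0.]
def tobay(p): return (np.asarray(p)-Ob)@Rb*1000   # mm
def goal(tip,tilt,L=73):
    """tip (mm, bay): point midway between finger ends; tilt deg, body leaning back"""
    t=np.radians(tilt); z=np.array([np.sin(t),0,-np.cos(t)]); y=np.array([0,1,0.]); x=np.cross(y,z)
    Rg=Rb@np.c_[x,y,z]; p=Ob+Rb@((np.array(tip)-L*z)/1000)
    o=ctrl.get_obs(); Rc=rot(o["eef_rot"])
    print("t",round(o["time_s"],2),"shift",np.round(Rc.T@(p-o["eef_pos"]),4),"turn",np.round(np.degrees(R.from_matrix(Rc.T@Rg).as_rotvec()),2),"F",np.round(o["wrist_force"],1),"tip now",np.round(tobay(o["eef_pos"]+Rc[:,2]*L/1000),1))
E
python3 - <<'E'
from h import *
D=np.load("pics/top0.npz"); im,P=D["im"],D["P"]; B=np.load("pics/B.npy")
m=(B[...,2]>50)&(B[...,0]>-150)&(B[...,0]<-10)&(abs(B[...,1]-45)<10); a=np.polyfit(B[m][:,0],B[m][:,1],1); print("rod slope,y",a,np.polyval(a,-77))
m=(B[...,2]>34)&(abs(B[...,1])<30)&(B[...,0]>-70)&(B[...,0]<-8)
r=cv2.minAreaRect(B[m][:,:2].astype(np.float32)); print("tall",r)
m=(B[...,2]>20)&(B[...,2]<33)&(abs(B[...,1])<20)&(B[...,0]>-110)&(B[...,0]<-50)
print("tail x pct",np.percentile(B[m][:,0],[1,5,50,99]),"y",np.percentile(B[m][:,1],[1,99]))
m=(B[...,2]>46)&(B[...,2]<58)&(abs(B[...,1])<15)&(B[...,0]>-5)&(B[...,0]<52); print("roof/blade x",np.percentile(B[m][:,0],[0.5,2,98]))
w=(B[...,2]>40)&(B[...,1]>60)&(B[...,1]<118)&(B[...,0]>-170)&(B[...,0]<0); print("wing",np.percentile(B[w][:,:2],[1,99],axis=0))
dy=np.degrees(a[0]); 
yaw=np.radians(11.964+dy); o=np.array([.65039,-.06242]); json.dump([yaw,list(o)],open("bay.json","w")); 
E
python3 - <<'E'
from h import *
goal([-125,45,120],12)
E
```

```text
rod slope,y [4.19023254e-04 4.49416851e+01] 44.909420331937966
tall ((-38.64942932128906, 1.0403881072998047), (46.060115814208984, 38.54364776611328), 0.15321649610996246)
tail x pct [-95.314976   -94.54758964 -78.32880978 -61.01306487] y [-17.45310397  19.51489001]
roof/blade x [-1.21171133 -0.91572007 50.949755  ]
wing [[-153.41003261   60.47929021]
 [ -20.81270445  109.78630056]]
t 0.1 shift [-0.4966 -0.476   0.1122] turn [ -3.07 -11.79 -28.48] F [ 0.4  0.7 -0.6] tip now [-348.4  700.7  230.1]
```

>>> arm_command:
  series:
    - [-0.035,-0.033,0,0,0,-7,0.076]
    - [-0.07,-0.066,0,0,0,-14,0.076]
    - [-0.105,-0.099,0,0,0,-21,0.076]
    - [-0.14,-0.132,0,0,0,-28.5,0.076]
    - [-0.175,-0.165,0,0,0,-28.5,0.076]

```text
time_s: 0.6
eef_pos: [0.2847, 0.3419, 0.3036]
eef_rot: [-0.0, -0.106, 0.994, -0.0]
wrist_force: [1.5, 0.2, 0.6]
opening: 0.887
```

```bash
python3 - <<'E'
from h import *
goal([-125,45,120],12)
E
```

```text
t 0.6 shift [-0.1323 -0.4268  0.1122] turn [ 1.000e-02 -1.201e+01  1.700e-01] F [1.5 0.2 0.6] tip now [-273.7  471.4  230.6]
```

>>> arm_command:
  series:
    - [-0.013,-0.045,0,0,0,0,0.076]
    - [-0.026,-0.09,0,0,0,0,0.076]
    - [-0.04,-0.135,0,0,0,0,0.076]
    - [-0.053,-0.18,0,0,0,0,0.076]
    - [-0.067,-0.215,0,0,0,0,0.076]

```text
time_s: 1.1
eef_pos: [0.3948, 0.1446, 0.3038]
eef_rot: [0.0, -0.103, 0.995, -0.0]
wrist_force: [1.2, -0.1, 0.2]
opening: 0.892
```

>>> arm_command:
  series:
    - [-0.013,-0.045,0.02,0,-3,0,0.076]
    - [-0.026,-0.09,0.045,0,-6,0,0.076]
    - [-0.04,-0.135,0.07,0,-9,0,0.076]
    - [-0.053,-0.18,0.09,0,-12,0,0.076]
    - [-0.065,-0.212,0.112,0,-12,0,0.076]

```text
time_s: 1.6
eef_pos: [0.5018, -0.0494, 0.1913]
eef_rot: [0.105, -0.102, 0.989, 0.01]
wrist_force: [0.6, 0.7, 0.3]
opening: 0.893
```

```bash
python3 - <<'E'
from h import *
goal([-125,45,120],12)
for n in("side","top"):
    im,P=cloud(n); B=tobay(P)
    m=(abs(B[...,0]+125)<60)&(B[...,1]>-30)&(B[...,1]<120)&(B[...,2]>80)&(B[...,2]<260)
    print(n,m.sum())
    for s in(0,1):
        q=B[m&((B[...,1]>45)==s)&(B[...,2]<165)]
        if len(q)>5: print("lowest z",np.percentile(q[:,2],[0,1,3]),"low pts",np.round(np.median(q[q[:,2]<np.percentile(q[:,2],8)],0),1),"y rng",np.percentile(q[:,1],[2,98]),"x",np.percentile(q[q[:,2]<140][:,0],[2,98]))
    v,u=np.where(m); c=im[max(v.min()-30,0):v.max()+110,max(u.min()-60,0):u.max()+110]
    cv2.imwrite("pics/g_%s.png"%n,cv2.resize(c,None,fx=2.5,fy=2.5)[:600,:800,::-1])
E
```

```text
t 1.6 shift [-0.0024  0.0014  0.0004] turn [-0.09  0.12 -0.16] F [0.6 0.7 0.3] tip now [-127.3   43.5  120. ]
side 1066
lowest z [129.92999122 130.1583952  130.46422712] low pts [-134.     1.5  130.7] y rng [-8.30031854  4.22686234] x [-142.52128069 -119.26196112]
lowest z [129.09021512 129.86273789 130.22438863] low pts [-128.5   84.1  130.3] y rng [80.29175566 87.96414901] x [-141.53357961 -124.45566012]
top 61
```

View pics/g_side.png

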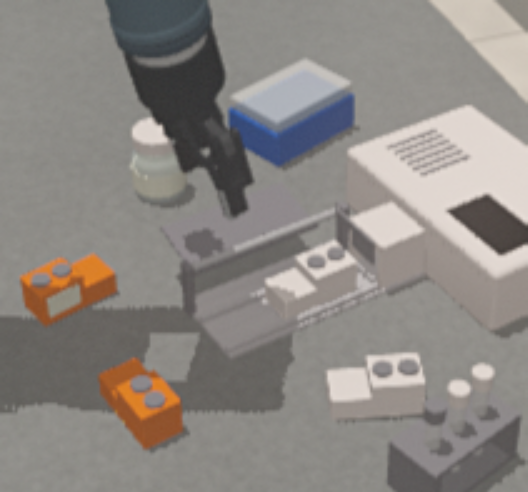

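Measured finger ends stand about 61 mm ahead of the TCP at this opening, not 73 mm. The low edge is at z 130, with finger centres at y about -1.5 and 88. I'll use L=61 and align above the lane behind the tail.

```bash
python3 - <<'E'
from h import *
goal([-121,45,70],12,61)
goal([-121,45,18.5],12,61)
E
```

```text
t 1.7 shift [0.0021 0.0024 0.0584] turn [ 0.1  -0.35 -0.41] F [-1.  -0.6  0.2] tip now [-131.1   42.6  127.6]
t 1.7 shift [0.0125 0.0023 0.1089] turn [ 0.1  -0.35 -0.41] F [-1.  -0.6  0.2] tip now [-131.1   42.6  127.6]
```

>>> arm_command:
  series:
    - [0.001,0.002,0.03,0,0,0,0.076]
    - [0.002,0.002,0.058,0,0,0,0.076]
    - [0.002,0.002,0.058,0,0,0,0.076]
    - [0.002,0.002,0.058,0,0,0,0.076]
    - [0.002,0.002,0.058,0,0,0,0.076]

```text
time_s: 2.2
eef_pos: [0.5119, -0.0431, 0.1365]
eef_rot: [0.105, -0.103, 0.989, 0.01]
wrist_force: [1.1, 0.1, -0.0]
opening: 0.891
```

```bash
python3 - <<'E'
from h import *
goal([-121,45,18.5],12,61)
E
```

```text
t 2.2 shift [ 0.0145 -0.0026  0.0565] turn [-0.09  0.12 -0.04] F [ 1.1  0.1 -0. ] tip now [-118.6   47.6   76.8]
```

>>> arm_command:
  series:
    - [0,0,0,0,0,0,0.076]
    - [0,0,0,0,0,0,0.076]
    - [0,0,0,0,0,0,0.076]
    - [0,0,0,0,0,0,0.076]
    - [0,0,0,0,0,0,0.076]

```text
time_s: 2.7
eef_pos: [0.5112, -0.0432, 0.1349]
eef_rot: [0.104, -0.103, 0.989, 0.011]
wrist_force: [0.2, 0.2, 0.6]
opening: 0.89
```

```bash
python3 - <<'E'
from h import *
goal([-121,45,18.5],12,61)
im,P=cloud("side"); B=tobay(P)
goal([-121,45,18.5],12,61)
m=(abs(B[...,0]+120)<50)&(B[...,1]>-15)&(B[...,1]<30)&(B[...,2]>62)&(B[...,2]<110)
q=B[m]; print(len(q),q[:,2].min(),np.percentile(q[q[:,2]<90][:,1],[2,50,98]),np.percentile(q[q[:,2]<85][:,0],[2,98]))
E
```

```text
t 2.7 shift [ 0.0133 -0.0027  0.0552] turn [-0.03  0.01 -0.09] F [0.2 0.2 0.6] tip now [-119.4   47.7   75.2]
t 2.75 shift [ 0.0133 -0.0027  0.0551] turn [-0.02  0.   -0.09] F [ 0.6  0.7 -0.3] tip now [-119.5   47.7   75.1]
87 71.8700597704681 [-3.08283851  2.59963386  8.64996777] [-132.05743563 -113.50176548]
```

>>> arm_command:
  series:
    - [0.004,-0.003,0.016,0,0,0,0.076]
    - [0.008,-0.003,0.032,0,0,0,0.076]
    - [0.012,-0.003,0.048,0,0,0,0.076]
    - [0.013,-0.003,0.055,0,0,0,0.076]
    - [0.013,-0.003,0.055,0,0,0,0.076]

```text
time_s: 3.25
eef_pos: [0.5108, -0.0463, 0.078]
eef_rot: [0.104, -0.103, 0.989, 0.011]
wrist_force: [0.8, 2.6, 3.9]
opening: 0.891
```

```bash
python3 - <<'E'
from h import *
goal([-25.5-11,45,18.5],12,61)
im,P=cloud("side"); B=tobay(P)
goal([-25.5-11,45,18.5],12,61)
m=(abs(B[...,1])<25)&(abs(B[...,0])<8)&(B[...,2]>58)&(B[...,2]<130); q=B[m]; print("blade",len(q),np.round(np.percentile(q[:,1:],[2,98],axis=0),1) if len(q) else "")
m=(abs(B[...,1])<22)&(B[...,0]<-20)&(B[...,0]>-101)&(B[...,2]>33)&(B[...,2]<42); print("tall x",np.percentile(B[m][:,0],[1,99]))
cv2.imwrite("pics/s2.png",cv2.resize(im[170:300,180:380],None,fx=4,fy=4)[...,::-1])
E
```

```text
t 3.25 shift [-0.0822  0.0005  0.0173] turn [ 0.01  0.   -0.14] F [0.8 2.6 3.9] tip now [-120.5   44.8   18.3]
t 3.3 shift [-0.0822  0.0002  0.0176] turn [ 0.03 -0.   -0.12] F [1.8 3.  2.5] tip now [-120.5   45.    18.7]
blade 89 [[-11.2  65.3]
 [ 23.1 101.6]]
tall x [-61.701737   -21.64326632]
```

View pics/s2.png

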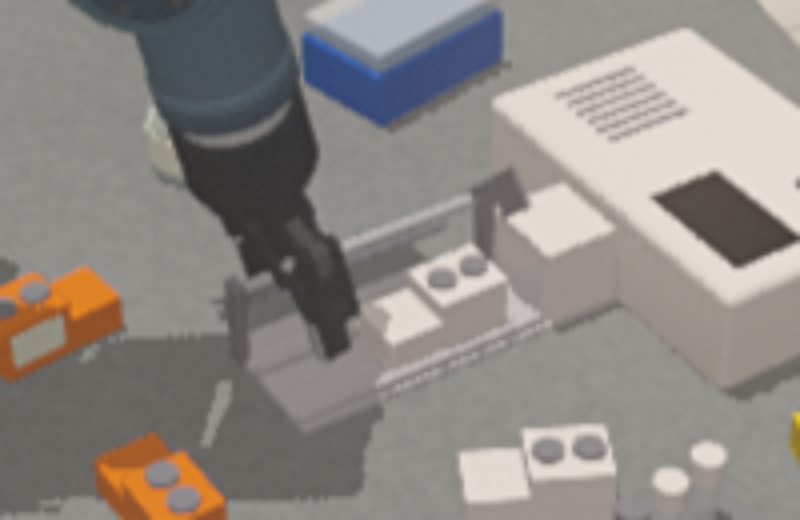

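The flap is open: the blade top is at z 101, about 0.75 rad. The right finger is in the lane behind the tail at picture (335,345), and the cassette is undisturbed with its tall rear at -61.7. Now I push.

>>> arm_command:
  series:
    - [-0.0098,0,0.0021,0,0,0,0.076]
    - [-0.0196,0,0.0042,0,0,0,0.076]
    - [-0.0293,0,0.0062,0,0,0,0.076]
    - [-0.0391,0,0.0083,0,0,0,0.076]
    - [-0.0489,0,0.0104,0,0,0,0.076]

```text
time_s: 3.8
eef_pos: [0.5595, -0.0354, 0.0779]
eef_rot: [0.103, -0.103, 0.989, 0.011]
wrist_force: [-6.0, 1.3, 4.5]
opening: 0.888
```

```bash
python3 - <<'E'
from h import *
im,P=cloud("side"); B=tobay(P)
goal([-38,45,18.5],12,61)
m=(abs(B[...,1])<22)&(B[...,0]<-1)&(B[...,0]>-101)&(B[...,2]>33)&(B[...,2]<42); print("tall x",np.percentile(B[m][:,0],[1,99]))
m=(abs(B[...,1])<25)&(abs(B[...,0])<8)&(B[...,2]>58)&(B[...,2]<130); q=B[m]; print("blade",len(q),np.round(np.percentile(q[:,1:],[2,98],axis=0),1) if len(q) else "")
E
```

```text
t 3.85 shift [-0.0303  0.      0.0067] turn [ 0.   -0.   -0.06] F [-2.8  3.2  1.9] tip now [-69.   45.   18.8]
tall x [-85.56251263  -1.6870544 ]
blade 88 [[-11.3  65.2]
 [ 23.6 100.6]]
```

>>> arm_command:
  series:
    - [-0.007,0,0.0015,0,0,0,0.076]
    - [-0.014,0,0.003,0,0,0,0.076]
    - [-0.021,0,0.0045,0,0,0,0.076]
    - [-0.028,0,0.006,0,0,0,0.076]
    - [-0.028,0,0.006,0,0,0,0.076]

```text
time_s: 4.35
eef_pos: [0.5881, -0.0296, 0.0782]
eef_rot: [0.104, -0.103, 0.989, 0.011]
wrist_force: [-1.4, 3.1, 1.9]
opening: 0.892
```

```bash
python3 - <<'E'
from h import *
im,P=cloud("side"); B=tobay(P)
goal([-38,45,18.5],12,61)
m=(abs(B[...,1])<22)&(B[...,0]<20)&(B[...,0]>-60)&(B[...,2]>24.5)&(B[...,2]<31); print("tail top x",len(B[m]),np.percentile(B[m][:,0],[1,5,50,99]),np.percentile(B[m][:,1],[2,98]))
m=(abs(B[...,1])<25)&(abs(B[...,0])<8)&(B[...,2]>58)&(B[...,2]<130); q=B[m]; print("blade",len(q),np.round(np.percentile(q[:,1:],[2,98],axis=0),1) if len(q) else "")
cv2.imwrite("pics/s3.png",cv2.resize(im[170:300,180:380],None,fx=4,fy=4)[...,::-1])
E
```

```text
t 4.4 shift [-0.0034 -0.      0.0008] turn [-0.    0.03 -0.06] F [-0.8  3.4  2.9] tip now [-41.5  45.   18.6]
tail top x 185 [-53.31776539 -44.72404837 -13.92013381   6.2033273 ] [-20.01954394  17.46598716]
blade 87 [[-13.   66. ]
 [ 23.6  99. ]]
```

View pics/s3.png

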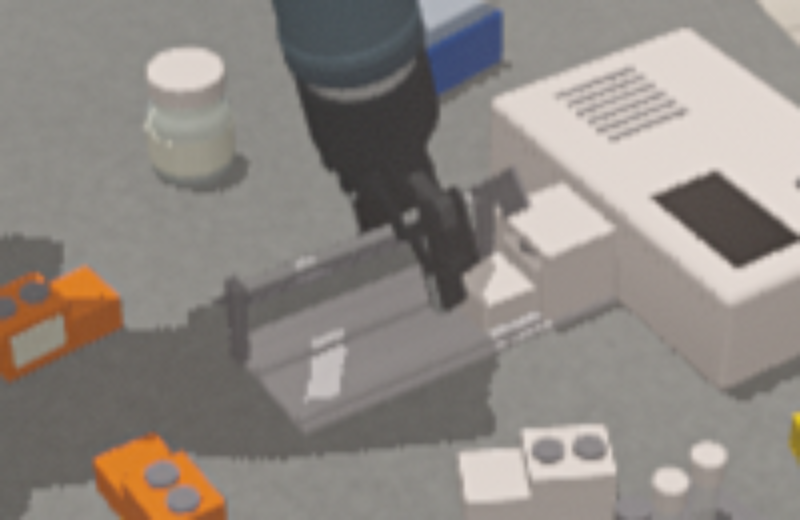

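The cassette is under the open flap, with its origin at about x 9 to 10. I'll push slowly until it meets the stop, about 4 mm more.

>>> arm_command:
  series:
    - [-0.001,0,0.0002,0,0,0,0.076]
    - [-0.002,0,0.0004,0,0,0,0.076]
    - [-0.003,0,0.0006,0,0,0,0.076]
    - [-0.004,0,0.0008,0,0,0,0.076]
    - [-0.004,0,0.0008,0,0,0,0.076]

```text
time_s: 4.9
eef_pos: [0.5907, -0.0293, 0.0781]
eef_rot: [0.103, -0.103, 0.989, 0.011]
wrist_force: [-6.6, 1.1, 5.7]
opening: 0.887
```

```bash
python3 - <<'E'
from h import *
im,P=cloud("side"); B=tobay(P)
goal([-38,45,18.5],12,61)
for lo,hi in((25.5,30),(33,42)):
    m=(B[...,1]>-17)&(B[...,1]<-6)&(B[...,0]<25)&(B[...,0]>-34)&(B[...,2]>lo)&(B[...,2]<hi); print(lo,m.sum(),np.percentile(B[m][:,0],[2,50,98]) if m.any() else "")
E
```

```text
t 4.95 shift [-0.0009  0.0002  0.0001] turn [ 0.02 -0.1  -0.09] F [-6.4  1.8  6.4] tip now [-39.   44.8  18.4]
25.5 36 [-29.58354283 -13.14901931   5.47378244]
33 14 [ 4.4057493   6.25041553 12.31707432]
```

>>> arm_command:
  series:
    - [-0.0007,0,0.0002,0,0,0,0.076]
    - [-0.0015,0,0.0003,0,0,0,0.076]
    - [-0.002,0,0.0004,0,0,0,0.076]
    - [-0.003,0,0.0006,0,0,0,0.076]
    - [-0.003,0,0.0006,0,0,0,0.076]

```text
time_s: 5.45
eef_pos: [0.5937, -0.0287, 0.0781]
eef_rot: [0.103, -0.103, 0.989, 0.011]
wrist_force: [-6.2, 1.7, 4.9]
opening: 0.889
```

```bash
python3 - <<'E'
from h import *
goal([-42,45,18.5],12,61)
E
```

```text
t 5.45 shift [ 0.0061  0.0003 -0.0013] turn [ 0.01 -0.1  -0.09] F [-6.2  1.7  4.9] tip now [-35.9  44.7  18.4]
```

>>> arm_command:
  series:
    - [-0.0005,0,0.0001,0,0,0,0.076]
    - [-0.001,0,0.0002,0,0,0,0.076]
    - [-0.0015,0,0.0003,0,0,0,0.076]
    - [-0.002,0,0.0004,0,0,0,0.076]
    - [-0.002,0,0.0004,0,0,0,0.076]

```text
time_s: 5.95
eef_pos: [0.5947, -0.0285, 0.078]
eef_rot: [0.102, -0.103, 0.989, 0.011]
wrist_force: [-13.3, -1.1, 10.2]
opening: 0.89
```

```bash
python3 - <<'E'
from h import *
im,P=cloud("side"); B=tobay(P)
goal([-42,45,18.5],12,61)
for lo,hi in((25.5,30),(33,42)):
    m=(B[...,1]>-17)&(B[...,1]<-6)&(B[...,0]<25)&(B[...,0]>-34)&(B[...,2]>lo)&(B[...,2]<hi); print(lo,m.sum(),np.percentile(B[m][:,0],[2,50,98]) if m.any() else "")
E
```

```text
t 6.0 shift [ 0.0071  0.0002 -0.0016] turn [ 0.04 -0.23 -0.1 ] F [-12.2  -1.2  11.4] tip now [-35.   44.8  18.3]
25.5 40 [-25.83806999 -10.96058837   9.43796658]
33 11 [-24.12356475   9.80785524  13.02279212]
```

Force rose from 6 to 13 N while the finger stalled, and the tail end reads x -25.8, so the origin is at about 14. The cassette is against the back stop. I'll back off 6 mm, then rise to release the wing.

>>> arm_command:
  series:
    - [0.003,0,-0.0006,0,0,0,0.076]
    - [0.007,0,-0.0015,0,0,0,0.076]
    - [0.0065,0,-0.0035,0,0,0,0.076]
    - [0.005,0,-0.0113,0,0,0,0.076]
    - [0.003,0,-0.021,0,0,0,0.076]

```text
time_s: 6.5
eef_pos: [0.5889, -0.0296, 0.0984]
eef_rot: [0.103, -0.103, 0.989, 0.011]
wrist_force: [-0.7, 2.3, 3.1]
opening: 0.887
```

>>> arm_command:
  series:
    - [-0.002,0,-0.01,0,0,0,0.076]
    - [-0.004,0,-0.02,0,0,0,0.076]
    - [-0.006,0,-0.03,0,0,0,0.076]
    - [-0.008,0,-0.04,0,0,0,0.076]
    - [-0.012,0,-0.06,0,0,0,0.076]

```text
time_s: 7.0
eef_pos: [0.5877, -0.0299, 0.159]
eef_rot: [0.103, -0.103, 0.989, 0.011]
wrist_force: [0.2, -0.0, 0.1]
opening: 0.886
```

>>> arm_command:
  series:
    - [-0.005,0,-0.03,0,0,0,0.076]
    - [0.0,0,-0.06,0,0,0,0.076]
    - [0.03,0,-0.09,0,0,0,0.076]
    - [0.07,0,-0.12,0,0,0,0.076]
    - [0.11,0,-0.14,0,0,0,0.076]

```text
time_s: 7.5
eef_pos: [0.454, -0.0585, 0.2756]
eef_rot: [0.105, -0.104, 0.989, 0.01]
wrist_force: [0.7, -0.5, 1.1]
opening: 0.89
```

>>> arm_command:
  series:
    - [0.03,0,-0.01,0,0,0,0.076]
    - [0.06,0,-0.02,0,0,0,0.076]
    - [0.06,0,-0.02,0,0,0,0.076]
    - [0.06,0,-0.02,0,0,0,0.076]
    - [0.06,0,-0.02,0,0,0,0.076]

```text
time_s: 8.0
eef_pos: [0.3939, -0.0712, 0.2809]
eef_rot: [0.104, -0.103, 0.989, 0.011]
wrist_force: [-0.7, -0.3, -0.1]
opening: 0.89
```

```bash
python3 - <<'E'
from h import *
print(ctrl.get_obs()["wrist_force"])
for n in("side","top"):
    im,P=cloud(n); B=tobay(P)
    m=(B[...,1]>-22)&(B[...,1]<22)&(B[...,0]<-5)&(B[...,0]>-60)&(B[...,2]>25)&(B[...,2]<31); print(n,"tail x",m.sum(),np.percentile(B[m][:,0],[2,98]),"y",np.percentile(B[m][:,1],[2,98]))
    m=(abs(B[...,1])<25)&(abs(B[...,0])<4)&(B[...,2]>30)&(B[...,2]<130); q=B[m]; print("blade y,z",len(q),np.round(np.percentile(q[:,1:],[2,98],axis=0),1).tolist())
    w=(B[...,2]>15)&(B[...,2]<70)&(B[...,1]>60)&(B[...,1]<118)&(B[...,0]>-150)&(B[...,0]<-25)
    if w.sum()>30: print("wing slope",np.polyfit(B[w][:,1],B[w][:,2],1))
    c=im[170:300,180:380] if n=="side" else im[140:290,230:420]
    cv2.imwrite("pics/e_%s.png"%n,cv2.resize(c,None,fx=4,fy=4)[...,::-1])
E
```

```text
[-0.74922061 -0.34267188 -0.08514936]
side tail x 100 [-25.72568845  -5.67915763] y [-18.88436062  19.21064349]
blade y,z 103 [[-19.2, 30.5], [22.2, 60.0]]
wing slope [ 0.2002385  33.91927104]
top tail x 157 [-25.20301347  -5.38395078] y [-18.10579365  18.27638222]
blade y,z 89 [[-19.0, 32.2], [23.8, 59.4]]
wing slope [ 0.20448804 32.89896339]
```

View pics/e_side.png

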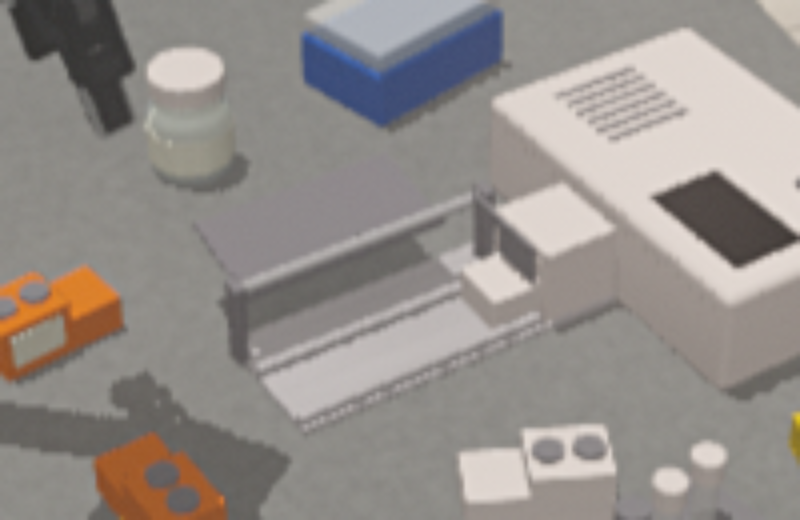

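View pics/e_top.png

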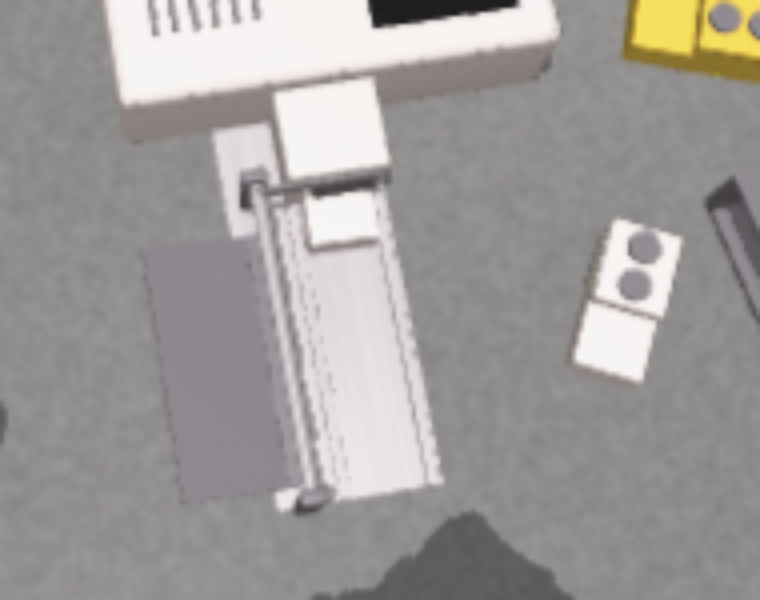

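The flap is shut at side picture (515,250), and the wing slope is back to 0.20. Only the low tail sticks out, at side (498,285) and top (342,220). The spare has not moved and the arm is clear. I'm handing in.

```bash
python3 -c "
from bench import ctrl
print(ctrl.hand_in())"
```

```text
the job is handed in; nothing more can be done
None
```

The cassette is home in the bay with the flap shut behind its tall part, and I handed the job in at about 8 s. The hand-in reports no verdict.

I pressed the wing with the left fingertip, which opened the flap to about 0.75 rad. With the right fingertip I pushed the cassette along the lane until it met the back stop, where the force rose from 6 to 13 N. I then backed off, released the wing and moved clear.

**Last checks:**
- **Cassette:** its tail end is at bay x -25 to -26, so its origin is at about 14 mm. It sits within about 0.2 mm of mid-lane.
- **Flap:** the wing slope is 0.20 and the blade's lower edge is at z of about 32, which means shut.
- **Contact:** the wrist force is about 0, so the robot touches nothing.
- **Bystanders:** the spare, jar and tip box look unmoved in the final pictures. The rack is only partly in those crops. I did not measure any of them.

**What disagreed:** the finger ends measured about 61 mm ahead of the TCP at the opening I used, not the nominal 73 mm. I used the measured value.

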